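# Clear the gauging bed and load a polished plate by its edges

### The arm

A 6-joint arm with a two-finger parallel gripper is mounted at the origin on the work surface. World frame = base frame: x ahead of the robot, y to its left, z up, the work surface at z = 0. Lengths are in mm, angles in rad, forces in N, time in s.
With the tool pointing down it reaches from about 300 to 775 mm from the base axis. Payload 14.6 kg.
Tool frame: the origin (TCP) lies between the finger pads; the fingertips stand manip.nose_length ahead of it and the grasp point (between the pads) lies 11 mm behind it (manip.nose_length is the distance from the TCP to the fingertips, in mm); z points along the fingers, y is the line along which they close (so a half turn about z gives the same grasp; the last joint's range is limited). The gripper opens to 94 mm and grips with 3 to 60 N. Pads are 16 mm wide; open, the fingers measure 119 mm over their backs; the gripper's body (75 mm by 177 mm) begins 78 mm behind the grasp point.
Start: joints at [1.225, 0.3, 1.521, -0, 1.321, -0.067], TCP at [151.359, 528.753, 213.446] pointing down, gripper open.
Joint ranges: [-3.03, 3.03], [-0.79, 2.21], [0.23, 2.52], [-1.04, 4.18], [0, 3.07], [-2.55, 2.55]. Speed limits (rad/s): [2.22, 2.22, 2.57, 3.14, 3.14, 3.14].

### API

Orientations are given as [roll, pitch, yaw] about the fixed x, y, z axes, in that order (R = Rz(yaw) Ry(pitch) Rx(roll)).
In Python, from cell import manip, cams, job gives the robot as it stands.
- The arm moves only by the tool jog_arm, never from a script. Its argument "commands" is a list of rows, each an object of numbers: "dx", "dy", "dz": the shift along the tool's x, y, z each as a share of 40 mm, from -1 to 1; "ax", "ay", "az": the turn, a rotation vector about the tool's x, y, z each as a share of 10 degrees, from -1 to 1; "gripper": the closure, from 0 (fully open) to 1 (shut). A call has 1 to 10 rows; each row shifts and turns the commanded pose from where the row before left it, along the tool's axes as they then stand; what a row does not reach is not made up. A row lasts 1/8 s, in which the tool goes at most 62.5 mm and 10.7 degrees, less where a joint would pass 70% of its speed; a pose out of reach is approached as far as the arm can. A call with a number of a shift or a turn outside -1 to 1 is refused whole. A call with a gripper value outside its range is refused whole. The fingers move at their own pace and stop on an object; "squeeze" is the grip in N (left out, the last holds). Time passes only in rows, so rows that do not move let the fingers close. It gives the time, the measured TCP pose, the force, the opening and the grip force at its end, in the units of the state.
- manip.read_state(): the state, without advancing time (a new reading comes with each control period).
- cams.camera(name): name is "scene" or "top"; returns a dict with "image" (384x512x3 uint8, red, green, blue), "fx", "fy", "cx", "cy" (pixels), "dist_coeffs" ([k1, k2, p1, p2, k3] as OpenCV has them; the pictures are not rectified), "world_to_cam" (4x4, takes a point from world to camera coordinates). Camera axes: x right, y down, z forward; pixel columns grow to the right and rows downward; lengths in mm; the calibration is good to about 2 mm. A picture is of the moment at which its call begins. There is no depth.
- job.sign_off(): hands the job in; it is judged then, once.
The state is a dict: "clock": time; "joints": joint angles; "qd": joint speeds; "effort": joint torques, N m; "eef_pos": TCP position; "eef_rot": TCP orientation; "wrist_force": force on the tool from outside, world axes, zero at the start; "moment": the same for the moment, N m; "finger_gap": finger opening in mm; "finger_force": force on a finger pad.
Only numpy, scipy, OpenCV 4.12 (cv2) and the standard library are available. Lean on these libraries where they do the work, as an engineer would, in place of code of your own. Each camera call takes 0.05 s, during which the arm holds its last target. There are 200 camera calls.

### The job

Use the scraper block to sweep the three copper chips off the white bed into the grey pan around it, without touching them with the fingers, and stand the scraper back upright on its green mat. Then take the polished plate off the sloping stand, holding it by its edges only so that nothing ever touches its bright face, and lay it down gently on the cleared bed, bright face up, centred and square to it. Leave the other things on the bench where they are.

Things in the scene. Friction and masses are not known exactly. Their poses are not given: they have to be found in the camera images.
- plate: Polished plate, brass rim, bright steel face, 150 x 56 x 6 mm, about 0.23 kg, loose. Origin: centre of its underside; x along its length, y across its width, z out of the bright face. Starts leaning on the sloping stand, face up, x up the slope, low end on the lip. Its long edges overhang the stand's back by 10 mm each side; a grip across the 56 mm width with 30 to 60 N holds it.
- face: The bright polished face of the plate: a 140 x 46 mm area, 1.5 mm proud of the rim (top 7.5 mm above the plate's underside), leaving a 5 mm rim all round. Same origin and axes as the plate. Nothing may touch it.
- easel: Blue sloping stand, fixed. Origin: centre of its foot (150 x 100 x 12 mm) on the bench; z up; x: level direction in which the slope rises. Its grey back, 140 x 36 mm, slopes up at 35 degrees along x; its surface's middle, where the plate's origin starts, is 95 mm over the origin. A lip 8 mm high, 36 mm wide, at the low end. Post 30 mm wide: free space beside and below the plate's edges.
- pan: Grey chip pan, fixed, 240 (x) x 150 (y) mm, wall 4 mm thick and 15 mm high, floor about 4 mm. In its middle stands the white bed. Origin: centre of the underside, on the bench; z up.
- bed (a point): Centre of the top of the white gauging bed, 45 mm above the bench. The bed is 150 mm long along the pan's x and 40 mm wide along y, flat, with upright sides down to the pan floor; 41 mm of pan floor beyond each end and 51 mm beyond each side. Axes as the pan.
- scraper: Scraper block, loose, 0.16 kg, standing upright on the mat: an orange lower block 24 mm (x) x 74 mm (y) x 35 mm high, and above it a black grip 22 mm (x) x 44 mm (y) up to 85 mm above the underside. Origin: centre of the underside; z up. Grip it across x.
- mat: Green mat, fixed, 70 (x) x 110 (y) x 4 mm, the scraper's home. Origin: centre of the underside, on the bench.
- chip1: Copper chip, loose, 26 x 16 x 8 mm, 14 g, starts lying on the white bed. Origin: centre of its underside.
- chip2: Copper chip, loose, 26 x 16 x 8 mm, 14 g, starts lying on the white bed. Origin: centre of its underside.
- chip3: Copper chip, loose, 26 x 16 x 8 mm, 14 g, starts lying on the white bed. Origin: centre of its underside.
- screwdriver: Screwdriver with red handle, loose, 160 mm long, lying on the bench; to be left alone.
- jar: Jar, loose, 60 mm across, 70 mm high, standing on the bench; to be left alone.
- bottle: Bottle, loose, 56 mm across, 150 mm high, standing on the bench; to be left alone.
- marker: Red rod-shaped marker, loose, 16 mm across, 130 mm long, lying on the bench; to be left alone.
Things that resemble listed ones, but are neither listed nor needed, are in the scene too. There is more than one size of the scraper; the job needs the middle-sized.

How it is judged:
By the outcome, as a careful person would: the job done as asked, in the order asked, and still so for the second after the job is handed in, with the robot touching nothing.
It also fails if it takes over 58 s, if anything falls off the work surface, if the arm or the gripper's body presses on something with over 40 N, if the wrist force passes 120 N, or if a joint passes its speed limit or range.

## Working session

There is one attempt and no reset: what is moved stays moved. The work goes in short steps, Python scripts to look and compute and a tool call to move; the robot and the scene stay as the last step left them, time stands still between calls to the robot, and variables do not carry over. Pictures are saved under pics/ and viewed, at most 12 in all, crops included, and the job is handed in when it is done.

Besides the shell and the picture viewer there is one more tool, called as a command line: name --argument value ..., lists and objects as JSON in quotes. jog_arm: Moves the arm, as the interface text tells. Shift numbers are shares of 40 mm and turn numbers shares of 10 degrees, none past 1 either way. Its arguments: {"type":"object","properties":{"commands":{"type":"array"},"squeeze":{"type":"number"}},"required":["commands"]}

```bash
ls; mkdir -p pics; cat > h.py <<'E'
import numpy as np, cv2
from cell import manip, cams, job
from scipy.spatial.transform import Rotation as R
def cam(n):
    c=cams.camera(n); c['K']=np.array([[c['fx'],0,c['cx']],[0,c['fy'],c['cy']],[0,0,1.]]); c['d']=np.array(c['dist_coeffs'],float); c['T']=np.array(c['world_to_cam']); return c
def ray(c,p):
    u=cv2.undistortPoints(np.array(p,float).reshape(-1,1,2),c['K'],c['d']).reshape(-1,2)
    v=np.c_[u,np.ones(len(u))]@c['T'][:3,:3]; o=-c['T'][:3,:3].T@c['T'][:3,3]; return o,v
def onz(c,p,z):
    o,v=ray(c,p); return o+v*((z-o[2])/v[:,2])[:,None]
def proj(c,P):
    q=cv2.projectPoints(np.array(P,float).reshape(-1,1,3),cv2.Rodrigues(c['T'][:3,:3])[0],c['T'][:3,3],c['K'],c['d'])[0]; return q.reshape(-1,2)
def save(c,f,box=None,s=1):
    im=c['image'][:,:,::-1]
    if box: im=im[box[1]:box[3],box[0]:box[2]]
    cv2.imwrite('pics/'+f,cv2.resize(im,None,fx=s,fy=s,interpolation=cv2.INTER_CUBIC))
E
python3 - <<'E'
from h import *
print(manip.nose_length,manip.read_state())
for n in('top','scene'):
    c=cam(n); save(c,n+'0.png',s=1.56); np.savez(n+'0.npz',**c)
    print(n,-c['T'][:3,:3].T@c['T'][:3,3],c['T'][:3,:3].round(2).tolist(),c['fx'])
E
```

```text
pics
8.0 {'clock': 0.0, 'joints': array([ 1.22540817e+00,  3.00472727e-01,  1.52157677e+00,  3.05206590e-06,
        1.32070476e+00, -6.66100991e-02]), 'qd': array([-0.00081373, -0.00022491,  0.00124645,  0.00040325,  0.00052613,
        0.00051916]), 'effort': array([-2.14758670e-04, -5.31811917e+01, -3.52731693e+01,  7.06837233e-02,
        2.44475668e-02, -1.32250907e-04]), 'eef_pos': array([151.27104302, 528.52478877, 212.88725688]), 'eef_rot': array([-3.14043382e+00, -8.02671631e-05,  2.86281380e+00]), 'wrist_force': array([-0.18706739,  0.51613281, -0.05051739]), 'moment': array([ 0.02595866,  0.02566423, -0.03412315]), 'finger_force': 0.0, 'finger_gap': 94.3223089812334}
top [ 371.53911807  -98.78590773 1245.5565902 ] [[-0.01, -1.0, -0.0], [-0.99, 0.01, -0.15], [0.15, 0.0, -0.99]] 396.47926218421856
scene [1284.44913751  354.84596019  904.67715932] [[-0.53, 0.85, -0.01], [0.59, 0.36, -0.72], [-0.61, -0.39, -0.69]] 449.31585522087113
```

View pics/top0.png

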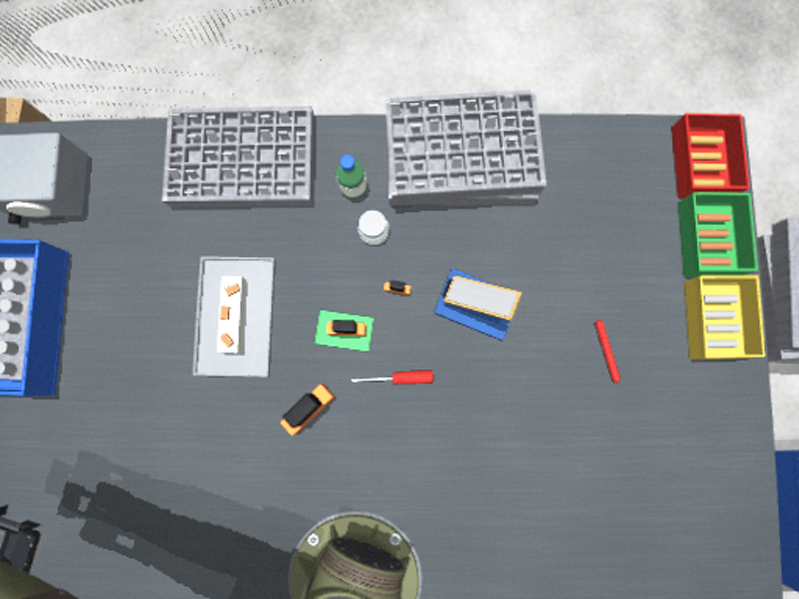

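View pics/scene0.png

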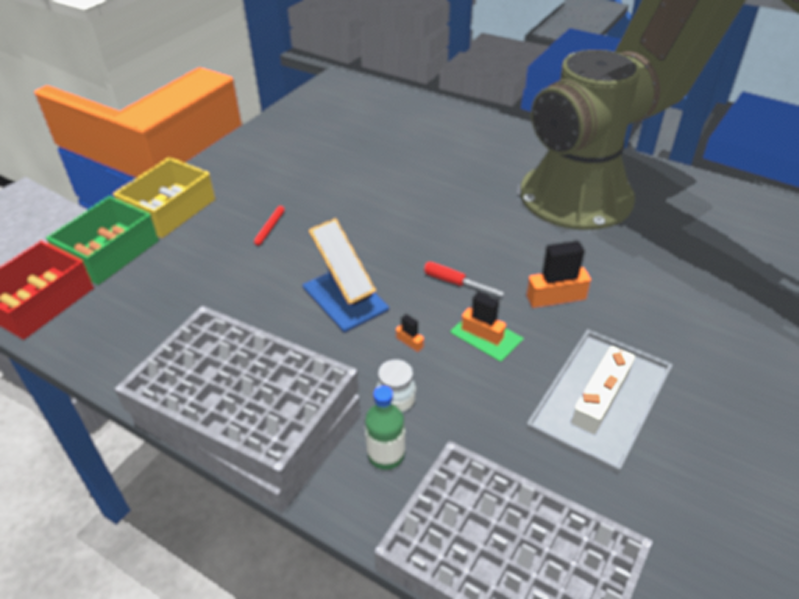

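Candidate scrapers in the top view (799 px wide): one on the green mat at (346,328), small one at (397,288), large one at (306,410). I choose the middle-sized one on the mat. The bed is at (230,315), with chips at (233,290), (225,313) and (227,340). The plate is on the blue stand at (483,297).

```bash
cat > m.py <<'E'
from h import *
def blob(c,lo,hi,box,n=0):
    b=[int(x/1.56) for x in box]; h=cv2.cvtColor(c['image'],cv2.COLOR_RGB2HSV)
    m=cv2.inRange(h,np.array(lo),np.array(hi)); k=np.zeros_like(m); k[b[1]:b[3],b[0]:b[2]]=m[b[1]:b[3],b[0]:b[2]]
    cs,_=cv2.findContours(k,cv2.RETR_EXTERNAL,cv2.CHAIN_APPROX_NONE)
    return sorted(cs,key=cv2.contourArea)[::-1]
def rect(c,ct,z):
    P=onz(c,ct.reshape(-1,2),z)[:,:2].astype(np.float32)
    (x,y),(w,h),a=cv2.minAreaRect(P)
    if w<h: w,h,a=h,w,a+90
    return [round(float(v),1) for v in (x,y,w,h,(a+90)%180-90)]
E
python3 - <<'E'
from m import *
c={k:v for k,v in np.load('top0.npz').items()}
s={k:v for k,v in np.load('scene0.npz').items()}
OR=([5,130,120],[20,255,255]);GR=([50,100,80],[75,255,255]);BK=([0,0,0],[180,255,50]);WH=([0,0,200],[180,40,255])
for n,r,box,z in [('mat',GR,(300,300,390,360),4),('orange',OR,(310,300,380,350),39),('grip',BK,(310,300,380,350),89),('big',OR,(270,370,345,445),50),('small',OR,(375,270,420,305),20),('bedwhite',WH,(205,265,255,365),45)]:
    ct=blob(c,*r,box); print(n,[rect(c,k,z) for k in ct[:2]])
for k in blob(c,[3,60,80],[20,255,255],(205,265,255,365))[:4]: print('chip',rect(c,k,53))
h=cv2.cvtColor(c['image'],cv2.COLOR_RGB2HSV)
print(h[int(315/1.56),120:185:1].tolist())
a=cv2.resize(c['image'][165:265,115:345],None,fx=3.4,fy=3.4,interpolation=cv2.INTER_CUBIC)
b=cv2.resize(s['image'][130:240,185:295],None,fx=2.27,fy=2.27,interpolation=cv2.INTER_CUBIC)
d=cv2.resize(s['image'][170:320,255:435],None,fx=1.66,fy=1.66,interpolation=cv2.INTER_CUBIC)
C=np.zeros((600,800,3),np.uint8); C[:340,:782]=a; C[345:345+b.shape[0],:b.shape[1]]=b[:255]; C[345:345+d.shape[0],300:300+d.shape[1]]=d[:255]
cv2.imwrite('pics/close.png',C[:,:,::-1])
E
```

```text
mat [[485.7, 20.6, 110.2, 69.5, 81.5]]
orange [[487.3, 11.7, 67.2, 24.5, 89.7]]
grip [[476.4, 7.1, 38.0, 16.3, -67.6]]
big [[330.7, 84.7, 109.0, 36.5, -46.4]]
small [[568.0, -86.8, 50.5, 18.1, 80.8], [576.7, -64.2, 6.4, 0.0, -0.1]]
bedwhite [[518.4, 244.4, 198.3, 97.4, 1.7]]
chip [464.3, 244.3, 24.3, 14.8, 46.1]
chip [517.7, 250.7, 25.1, 15.4, 1.9]
chip [562.7, 236.2, 24.8, 15.5, -63.3]
[[104, 34, 129], [104, 30, 128], [105, 31, 131], [108, 29, 130], [104, 29, 130], [106, 29, 149], [104, 25, 215], [108, 20, 188], [105, 23, 174], [102, 17, 227], [106, 14, 236], [105, 13, 235], [105, 13, 236], [104, 14, 235], [104, 12, 236], [106, 14, 237], [106, 14, 239], [106, 14, 238], [106, 14, 236], [103, 13, 236], [90, 1, 250], [16, 76, 252], [15, 112, 251], [14, 114, 250], [14, 115, 250], [15, 112, 251], [12, 129, 130], [0, 0, 255], [0, 0, 255], [0, 0, 255], [0, 0, 255], [0, 0, 255], [0, 0, 255], [40, 6, 236], [39, 13, 142], [42, 9, 142], [48, 9, 140], [105, 18, 171], [101, 12, 240], [105, 11, 239], [106, 12, 238], [105, 13, 241], [104, 12, 241], [104, 12, 241], [103, 13, 240], [104, 12, 241], [105, 13, 242], [104, 12, 243], [105, 13, 243], [102, 11, 242], [105, 13, 242], [106, 14, 243], [108, 13, 235], [106, 20, 188], [105, 23, 109], [104, 25, 131], [108, 23, 132], [103, 27, 134], [102, 28, 135], [104, 24, 136], [106, 25, 133], [104, 22, 130], [104, 25, 132], [104, 25, 135], [108, 19, 133]]
```

View pics/close.png

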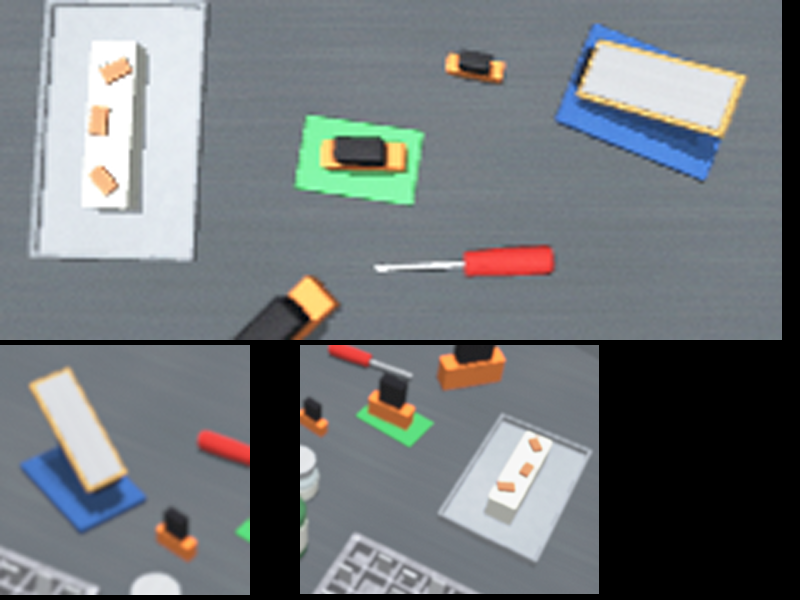

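The crop confirms it: a middle-sized orange and black block stands on the green mat at crop (363,155). The plate's high end points right, toward world -y. Next I refine the measurements.

```bash
python3 - <<'E'
from m import *
c={k:v for k,v in np.load('top0.npz').items()}
s={k:v for k,v in np.load('scene0.npz').items()}
for n,r,box,z in [('orange',([3,110,90],[25,255,255]),(310,300,380,350),39),('grip',([0,0,0],[180,255,95]),(322,312,372,345),89),('bed',([0,0,248],[180,10,255]),(205,265,255,365),45),('pan',([95,0,145],[115,28,255]),(180,245,290,390),15),('foot',([100,120,60],[125,255,255]),(420,260,530,345),12)]:
    ct=blob(c,*r,box); print(n,[rect(c,k,z) for k in ct[:2]])
# bed incl. chips
h=cv2.cvtColor(c['image'],cv2.COLOR_RGB2HSV)
m=cv2.inRange(h,np.array([0,0,247]),np.array([180,9,255]))|cv2.inRange(h,np.array([3,60,80]),np.array([25,255,255]))
k=np.zeros_like(m);k[170:236,134:160]=m[170:236,134:160]
k=cv2.morphologyEx(k,cv2.MORPH_CLOSE,np.ones((3,3)))
cs=max(cv2.findContours(k,0,1)[0],key=cv2.contourArea);print('bed+chips',rect(c,cs,45))
# plate
def quad(cc,box):
    h=cv2.cvtColor(cc['image'],cv2.COLOR_RGB2HSV); b=[int(v/1.56) for v in box]
    m=((h[:,:,2]>165)&((h[:,:,0]<40)|(h[:,:,1]<45))).astype(np.uint8)*255
    k=np.zeros_like(m);k[b[1]:b[3],b[0]:b[2]]=m[b[1]:b[3],b[0]:b[2]]
    ct=max(cv2.findContours(k,0,cv2.CHAIN_APPROX_NONE)[0],key=cv2.contourArea)
    q=cv2.approxPolyN(ct,4,ensure_convex=True).reshape(-1,2).astype(float); print(cv2.contourArea(ct),q.tolist()); return q
qt=quad(c,(425,255,535,345)); qs=quad(s,(290,205,390,310))
def tri(a,b):
    o1,v1=ray(c,[a]);o2,v2=ray(s,[b]);v1=v1[0]/np.linalg.norm(v1);v2=v2[0]/np.linalg.norm(v2)
    t=np.linalg.lstsq(np.c_[v1,-v2],o2-o1,rcond=None)[0]; p,q=o1+t[0]*v1,o2+t[1]*v2; return (p+q)/2,np.linalg.norm(p-q)
for a in qt:
    r=sorted([(tri(a,b)[1],*tri(a,b)[0].round(1),b.tolist()) for b in qs]); print(a,r[:2])
E
```

```text
orange [[487.3, 12.0, 73.6, 24.5, 89.7]]
grip [[485.5, 11.7, 38.4, 23.5, 89.7]]
bed [[516.2, 243.9, 149.2, 40.5, -1.6], [517.2, 263.9, 9.3, 0.0, 2.1]]
pan [[516.4, 244.1, 242.9, 154.0, -1.6]]
foot [[537.2, -247.0, 148.7, 99.4, 67.4], [579.9, -272.5, 0.0, 0.0, 0.0]]
bed+chips [516.2, 243.9, 149.1, 40.6, -1.6]
780.5 [[334.0, 187.0], [327.0, 205.0], [284.0, 193.0], [290.0, 176.0]]
1007.0 [[241.0, 186.0], [223.0, 194.0], [196.0, 147.0], [215.0, 139.0]]
[334. 187.] [(np.float64(2.1812027989692155), np.float64(541.0), np.float64(-314.2), np.float64(141.6), [196.0, 147.0]), (np.float64(44.47476258912583), np.float64(524.2), np.float64(-286.8), np.float64(174.9), [215.0, 139.0])]
[327. 205.] [(np.float64(2.664795616458853), np.float64(488.5), np.float64(-290.0), np.float64(145.0), [215.0, 139.0]), (np.float64(47.033255610477624), np.float64(505.6), np.float64(-316.9), np.float64(113.1), [196.0, 147.0])]
[284. 193.] [(np.float64(2.82234290709465), np.float64(535.3), np.float64(-176.0), np.float64(56.6), [241.0, 186.0]), (np.float64(44.960820880334154), np.float64(552.3), np.float64(-198.5), np.float64(25.7), [223.0, 194.0])]
[290. 176.] [(np.float64(1.8351369778990525), np.float64(588.3), np.float64(-197.0), np.float64(58.6), [223.0, 194.0]), (np.float64(39.636566318207706), np.float64(567.9), np.float64(-199.2), np.float64(227.8), [215.0, 139.0])]
```

jog_arm --commands '[{"az": 0.93},{"az": 0.93},{"az": 0.93},{"az": 0.93},{"az": 0.92},{"az": 0.92},{"az": 0.92},{"az": 0.92},{}]' --squeeze 40

```text
schema error: expected keys dx, dy, dz, ax, ay, az, gripper
```

jog_arm --commands '[{"dx": -0.8,"dy": 0.52},{"dx": -0.8,"dy": 0.52},{"dx": -0.8,"dy": 0.52},{"dx": -0.8,"dy": 0.52},{"dx": -0.8,"dy": 0.52},{"dx": -0.8,"dy": 0.52},{"dx": -0.8,"dy": 0.52},{"dx": -0.8,"dy": 0.52},{"dx": -0.8,"dy": 0.52},{"dx": -0.8,"dy": 0.52}]'

```text
schema error: expected keys dx, dy, dz, ax, ay, az, gripper
```

jog_arm --commands '[{"dx": 0,"dy": 0,"dz": 0,"ax": 0,"ay": 0,"az": 0.93,"gripper": 0},{"dx": 0,"dy": 0,"dz": 0,"ax": 0,"ay": 0,"az": 0.93,"gripper": 0},{"dx": 0,"dy": 0,"dz": 0,"ax": 0,"ay": 0,"az": 0.93,"gripper": 0},{"dx": 0,"dy": 0,"dz": 0,"ax": 0,"ay": 0,"az": 0.93,"gripper": 0},{"dx": 0,"dy": 0,"dz": 0,"ax": 0,"ay": 0,"az": 0.92,"gripper": 0},{"dx": 0,"dy": 0,"dz": 0,"ax": 0,"ay": 0,"az": 0.92,"gripper": 0},{"dx": 0,"dy": 0,"dz": 0,"ax": 0,"ay": 0,"az": 0.92,"gripper": 0},{"dx": 0,"dy": 0,"dz": 0,"ax": 0,"ay": 0,"az": 0.92,"gripper": 0}]' --squeeze 40

```text
clock: 1.1
eef_pos: [151.3, 528.6, 213.1]
eef_rot: [-3.141, 0.001, 1.566]
wrist_force: [-0.8, -0.4, -0.3]
finger_gap: 93.9
finger_force: 0.0
```

jog_arm --commands '[{"dx": -0.8,"dy": 0.52,"dz": 0,"ax": 0,"ay": 0,"az": 0,"gripper": 0},{"dx": -0.8,"dy": 0.52,"dz": 0,"ax": 0,"ay": 0,"az": 0,"gripper": 0},{"dx": -0.8,"dy": 0.52,"dz": 0,"ax": 0,"ay": 0,"az": 0,"gripper": 0},{"dx": -0.8,"dy": 0.52,"dz": 0,"ax": 0,"ay": 0,"az": 0,"gripper": 0},{"dx": -0.8,"dy": 0.52,"dz": 0,"ax": 0,"ay": 0,"az": 0,"gripper": 0},{"dx": -0.8,"dy": 0.52,"dz": 0,"ax": 0,"ay": 0,"az": 0,"gripper": 0},{"dx": -0.8,"dy": 0.52,"dz": 0,"ax": 0,"ay": 0,"az": 0,"gripper": 0},{"dx": -0.8,"dy": 0.52,"dz": 0,"ax": 0,"ay": 0,"az": 0,"gripper": 0},{"dx": -0.8,"dy": 0.52,"dz": 0,"ax": 0,"ay": 0,"az": 0,"gripper": 0},{"dx": -0.8,"dy": 0.52,"dz": 0,"ax": 0,"ay": 0,"az": 0,"gripper": 0}]'

```text
clock: 2.35
eef_pos: [359.9, 207.7, 213.3]
eef_rot: [-3.141, 0.0, 1.571]
wrist_force: [-0.2, -0.2, -0.3]
finger_gap: 94.3
finger_force: 0.0
```

jog_arm --commands '[{"dx": -0.82,"dy": 0.53,"dz": 0.4,"ax": 0,"ay": 0,"az": 0,"gripper": 0},{"dx": -0.82,"dy": 0.53,"dz": 0.4,"ax": 0,"ay": 0,"az": 0,"gripper": 0},{"dx": -0.82,"dy": 0.53,"dz": 0.4,"ax": 0,"ay": 0,"az": 0,"gripper": 0},{"dx": -0.82,"dy": 0.53,"dz": 0.4,"ax": 0,"ay": 0,"az": 0,"gripper": 0},{"dx": -0.82,"dy": 0.53,"dz": 0.4,"ax": 0,"ay": 0,"az": 0,"gripper": 0},{"dx": -0.79,"dy": 0.53,"dz": 0.4,"ax": 0,"ay": 0,"az": 0,"gripper": 0},{"dx": 0,"dy": 0,"dz": 0.5,"ax": 0,"ay": 0,"az": 0,"gripper": 0},{"dx": 0,"dy": 0,"dz": 0.5,"ax": 0,"ay": 0,"az": 0,"gripper": 0},{"dx": 0,"dy": 0,"dz": 0.45,"ax": 0,"ay": 0,"az": 0,"gripper": 0},{"dx": 0,"dy": 0,"dz": 0,"ax": 0,"ay": 0,"az": 0,"gripper": 0}]'

```text
clock: 3.6
eef_pos: [486.0, 13.3, 58.4]
eef_rot: [-3.139, -0.0, 1.571]
wrist_force: [0.2, 0.3, 0.8]
finger_gap: 93.9
finger_force: 0.0
```

jog_arm --commands '[{"dx": 0,"dy": 0,"dz": 0,"ax": 0,"ay": 0,"az": 0,"gripper": 0.5},{"dx": 0,"dy": 0,"dz": 0,"ax": 0,"ay": 0,"az": 0,"gripper": 0.7},{"dx": 0,"dy": 0,"dz": 0,"ax": 0,"ay": 0,"az": 0,"gripper": 0.9},{"dx": 0,"dy": 0,"dz": 0,"ax": 0,"ay": 0,"az": 0,"gripper": 1},{"dx": 0,"dy": 0,"dz": 0,"ax": 0,"ay": 0,"az": 0,"gripper": 1},{"dx": 0,"dy": 0,"dz": 0,"ax": 0,"ay": 0,"az": 0,"gripper": 1},{"dx": 0,"dy": 0,"dz": 0,"ax": 0,"ay": 0,"az": 0,"gripper": 1}]'

```text
clock: 4.47
eef_pos: [486.8, 13.3, 59.5]
eef_rot: [-3.142, 0.0, 1.571]
wrist_force: [-0.3, -0.0, -0.4]
finger_gap: 27.4
finger_force: 0.0
```

jog_arm --commands '[{"dx": 0,"dy": 0,"dz": 0,"ax": 0,"ay": 0,"az": 0,"gripper": 1},{"dx": 0,"dy": 0,"dz": 0,"ax": 0,"ay": 0,"az": 0,"gripper": 1},{"dx": 0,"dy": 0,"dz": 0,"ax": 0,"ay": 0,"az": 0,"gripper": 1}]'

```text
clock: 4.85
eef_pos: [486.8, 13.3, 59.4]
eef_rot: [-3.141, 0.0, 1.571]
wrist_force: [-0.8, 0.3, -0.1]
finger_gap: 21.7
finger_force: 39.9
```

jog_arm --commands '[{"dx": 0,"dy": 0,"dz": -0.5,"ax": 0,"ay": 0,"az": 0,"gripper": 1},{"dx": 0,"dy": 0,"dz": -0.8,"ax": 0,"ay": 0,"az": 0,"gripper": 1},{"dx": 0.4,"dy": -0.1,"dz": -0.5,"ax": 0,"ay": 0,"az": 0,"gripper": 1},{"dx": 0.85,"dy": -0.2,"dz": 0,"ax": 0,"ay": 0,"az": 0,"gripper": 1},{"dx": 0.85,"dy": -0.2,"dz": 0,"ax": 0,"ay": 0,"az": 0,"gripper": 1},{"dx": 0.85,"dy": -0.2,"dz": 0,"ax": 0,"ay": 0,"az": 0,"gripper": 1},{"dx": 0.85,"dy": -0.2,"dz": 0,"ax": 0,"ay": 0,"az": 0,"gripper": 1},{"dx": 0.85,"dy": -0.2,"dz": 0,"ax": 0,"ay": 0,"az": 0,"gripper": 1},{"dx": 0.8,"dy": -0.2,"dz": 0,"ax": 0,"ay": 0,"az": 0,"gripper": 1},{"dx": 0.37,"dy": -0.07,"dz": 0,"ax": 0,"ay": 0,"az": 0.16,"gripper": 1}]'

```text
clock: 6.1
eef_pos: [431.3, 247.4, 131.3]
eef_rot: [-3.141, 0.0, 1.544]
wrist_force: [1.5, -0.0, -2.8]
finger_gap: 21.6
finger_force: 39.9
```

jog_arm --commands '[{"dx": 0,"dy": 0,"dz": 0,"ax": 0,"ay": 0,"az": 0,"gripper": 1},{"dx": 0,"dy": 0,"dz": 0,"ax": 0,"ay": 0,"az": 0,"gripper": 1}]'

```text
clock: 6.35
eef_pos: [431.9, 245.5, 131.3]
eef_rot: [-3.141, 0.0, 1.544]
wrist_force: [-0.0, -0.3, -0.6]
finger_gap: 22.1
finger_force: 39.9
```

```bash
python3 - <<'E'
from m import *
s=cam('scene');save(s,'s1.png',(230,150,450,315),3.4)
E
```

```text
(no output)
```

View pics/s1.png

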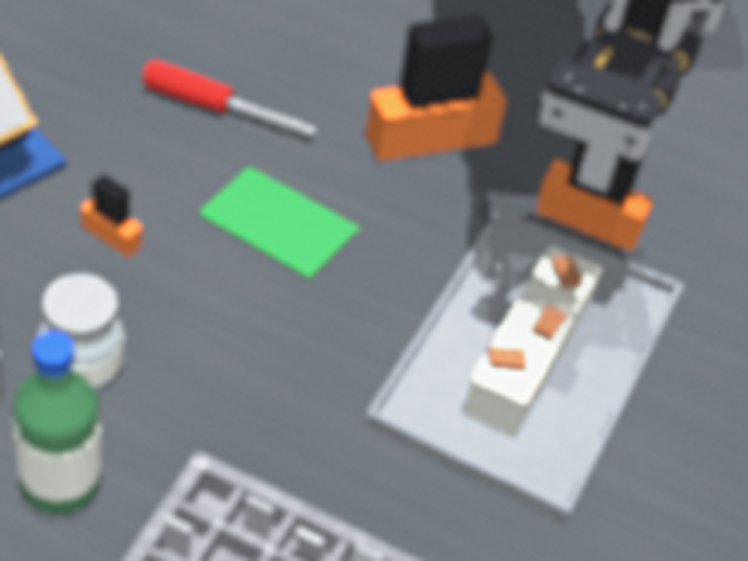

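The block is held level at (595,205), just beyond the bed's near end. All three chips are on the bed at (565,270), (550,322) and (507,357). Descending and sweeping along the bed.

jog_arm --commands '[{"dx": 0,"dy": 0,"dz": 0.36,"ax": 0,"ay": 0,"az": 0,"gripper": 1},{"dx": 0,"dy": 0,"dz": 0.36,"ax": 0,"ay": 0,"az": 0,"gripper": 1},{"dx": 0,"dy": 0.2,"dz": 0,"ax": 0,"ay": 0,"az": 0,"gripper": 1},{"dx": 0,"dy": 0.25,"dz": 0,"ax": 0,"ay": 0,"az": 0,"gripper": 1},{"dx": 0,"dy": 0.25,"dz": 0,"ax": 0,"ay": 0,"az": 0,"gripper": 1},{"dx": 0,"dy": 0.25,"dz": 0,"ax": 0,"ay": 0,"az": 0,"gripper": 1},{"dx": 0,"dy": 0.25,"dz": 0,"ax": 0,"ay": 0,"az": 0,"gripper": 1},{"dx": 0,"dy": 0.25,"dz": 0,"ax": 0,"ay": 0,"az": 0,"gripper": 1},{"dx": 0,"dy": 0.25,"dz": 0,"ax": 0,"ay": 0,"az": 0,"gripper": 1},{"dx": 0,"dy": 0.25,"dz": 0,"ax": 0,"ay": 0,"az": 0,"gripper": 1}]'

```text
clock: 7.65
eef_pos: [510.5, 243.9, 102.6]
eef_rot: [-3.142, -0.0, 1.543]
wrist_force: [-0.5, 0.8, -2.4]
finger_gap: 21.7
finger_force: 40.0
```

jog_arm --commands '[{"dx": 0,"dy": 0.25,"dz": 0,"ax": 0,"ay": 0,"az": 0,"gripper": 1},{"dx": 0,"dy": 0.25,"dz": 0,"ax": 0,"ay": 0,"az": 0,"gripper": 1},{"dx": 0,"dy": 0.25,"dz": 0,"ax": 0,"ay": 0,"az": 0,"gripper": 1},{"dx": 0,"dy": 0.25,"dz": 0,"ax": 0,"ay": 0,"az": 0,"gripper": 1},{"dx": 0,"dy": 0.25,"dz": 0,"ax": 0,"ay": 0,"az": 0,"gripper": 1},{"dx": 0,"dy": 0.25,"dz": 0,"ax": 0,"ay": 0,"az": 0,"gripper": 1},{"dx": 0,"dy": 0.25,"dz": 0,"ax": 0,"ay": 0,"az": 0,"gripper": 1},{"dx": 0,"dy": 0.25,"dz": 0,"ax": 0,"ay": 0,"az": 0,"gripper": 1},{"dx": 0,"dy": 0.25,"dz": 0,"ax": 0,"ay": 0,"az": 0,"gripper": 1}]'

```text
clock: 8.78
eef_pos: [600.5, 241.4, 102.6]
eef_rot: [-3.142, 0.0, 1.543]
wrist_force: [0.4, 0.4, -1.8]
finger_gap: 21.7
finger_force: 40.0
```

```bash
python3 - <<'E'
from m import *
s=cam('scene');save(s,'s2.png',(320,200,450,315),4)
E
```

```text
(no output)
```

View pics/s2.png

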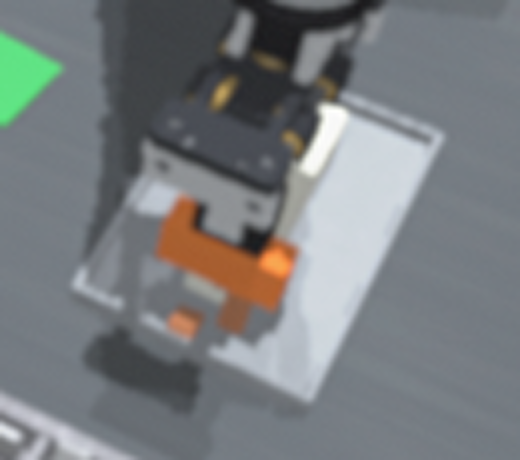

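Two chips are visible past the bed's end at (185,322) and (232,312), and the third is hidden by the block. I'll lift and carry the scraper home, then look.

jog_arm --commands '[{"dx": 0,"dy": 0,"dz": -0.5,"ax": 0,"ay": 0,"az": 0,"gripper": 1},{"dx": -0.4,"dy": -0.2,"dz": -0.5,"ax": 0,"ay": 0,"az": -0.16,"gripper": 1},{"dx": -0.8,"dy": -0.4,"dz": 0,"ax": 0,"ay": 0,"az": 0,"gripper": 1},{"dx": -0.8,"dy": -0.4,"dz": 0,"ax": 0,"ay": 0,"az": 0,"gripper": 1},{"dx": -0.8,"dy": -0.4,"dz": 0,"ax": 0,"ay": 0,"az": 0,"gripper": 1},{"dx": -0.8,"dy": -0.4,"dz": 0,"ax": 0,"ay": 0,"az": 0,"gripper": 1},{"dx": -0.8,"dy": -0.4,"dz": 0,"ax": 0,"ay": 0,"az": 0,"gripper": 1},{"dx": -0.8,"dy": -0.4,"dz": 0,"ax": 0,"ay": 0,"az": 0,"gripper": 1},{"dx": -0.5,"dy": -0.24,"dz": 0,"ax": 0,"ay": 0,"az": 0,"gripper": 1},{"dx": 0,"dy": 0,"dz": 0,"ax": 0,"ay": 0,"az": 0,"gripper": 1}]'

```text
clock: 10.07
eef_pos: [485.8, 12.9, 144.1]
eef_rot: [3.14, 0.0, 1.57]
wrist_force: [0.5, 0.4, -1.2]
finger_gap: 21.7
finger_force: 40.0
```

```bash
python3 - <<'E'
from m import *
s=cam('scene');c=cam('top')
for k in blob(c,[3,60,80],[22,255,255],(185,250,285,385))[:5]: print('chip',rect(c,k,12),cv2.contourArea(k))
for k in blob(s,[3,60,80],[22,255,255],(520,330,675,465))[:5]: print('chip s',rect(s,k,12),cv2.contourArea(k))
a=s['image'][200:315,330:440];b=c['image'][155:255,115:185]
f=lambda i,k:cv2.resize(i,None,fx=k,fy=k,interpolation=cv2.INTER_CUBIC)
C=np.zeros((500,790,3),np.uint8);A=f(a,4);B=f(b,4.6);C[:A.shape[0],:A.shape[1]]=A;C[:B.shape[0],445:445+B.shape[1]]=B
cv2.imwrite('pics/s3.png',C[:,:,::-1])
E
```

```text
chip [622.1, 234.1, 26.5, 16.1, 1.9] 33.5
chip [602.9, 260.7, 25.9, 6.5, 89.5] 14.5
chip s [586.2, 249.6, 44.8, 26.2, 1.8] 103.0
chip s [617.6, 233.8, 19.5, 13.5, -13.4] 31.0
```

View pics/s3.png

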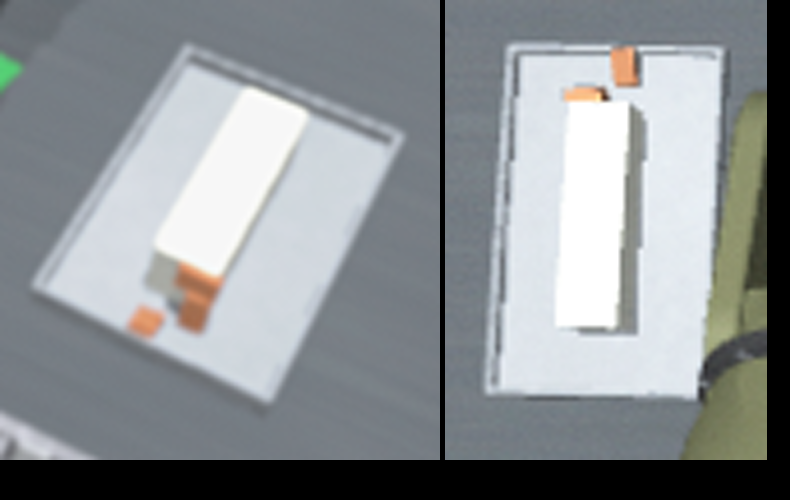

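```bash
python3 - <<'E'
from m import *
s=cam('scene');c=cam('top')
ks=blob(s,[3,60,80],[22,255,255],(520,330,675,465))[0].reshape(-1,2)
kt=blob(c,[3,60,80],[22,255,255],(185,250,285,385))[1].reshape(-1,2)
print(kt.tolist())
x0,y0,x1,y1=ks[:,0].min(),ks[:,1].min(),ks[:,0].max(),ks[:,1].max()
h=cv2.cvtColor(s['image'],cv2.COLOR_RGB2HSV);print(x0,y0)
for r in range(y0-2,y1+2): print(r,[tuple(int(q) for q in h[r,k,:3]) if 0 else f"{h[r,k,1]}/{h[r,k,2]}" for k in range(x0-2,x1+3)])
for z in (45,):
  for p in ([591,253.5],[591,229.5]): print(proj(s,[p+[z]]),proj(c,[p+[z]]))
for z in (20,30,40,50): print(z,rect(c,kt.reshape(-1,1,2),z), proj(s,onz(c,[kt.mean(0)],z)))
E
```

```text
[[143, 174], [142, 175], [141, 175], [141, 176], [142, 176], [143, 176], [144, 176], [145, 176], [146, 176], [147, 176], [148, 176], [149, 176], [149, 175], [149, 174], [148, 174], [147, 174], [146, 174], [145, 174], [144, 174]]
374 266
264 ['11/191', '11/210', '7/228', '7/243', '3/248', '2/249', '2/249', '1/248', '0/247', '0/247', '0/247', '0/247', '0/247', '1/249', '3/247', '7/221']
265 ['9/169', '10/171', '34/193', '52/224', '42/238', '17/243', '4/247', '2/249', '2/249', '1/248', '1/248', '0/247', '0/248', '1/249', '6/237', '9/196']
266 ['9/168', '14/166', '57/179', '104/215', '107/229', '82/236', '48/239', '17/243', '3/247', '2/249', '3/250', '1/249', '0/249', '3/247', '7/219', '4/182']
267 ['9/170', '18/166', '66/173', '117/194', '135/216', '126/225', '107/233', '82/236', '48/241', '18/245', '5/248', '3/250', '2/250', '8/235', '9/196', '7/185']
268 ['9/169', '26/164', '74/166', '119/171', '134/181', '136/199', '135/217', '125/226', '109/234', '83/240', '53/242', '25/244', '21/241', '32/218', '8/185', '15/200']
269 ['14/168', '39/164', '89/161', '123/160', '132/162', '131/170', '
[... 2152 characters left out ...]
'16/223', '20/221', '16/210', '7/190', '19/179', '48/174', '75/173', '81/170', '43/172', '8/188', '21/219', '17/224', '16/225', '15/225', '15/224', '16/224']
283 ['15/224', '15/223', '15/222', '19/220', '12/208', '5/192', '17/190', '22/186', '8/187', '16/209', '18/221', '16/224', '15/223', '16/224', '15/224', '15/223']
[[380.34704516 267.29888961]] [[144.19234253 176.81376441]]
[[370.67793369 263.05231788]] [[151.85926654 176.75297522]]
20 [601.4, 258.4, 25.8, 6.4, 89.5] [[378.68493279 277.39962554]]
30 [599.5, 255.5, 25.5, 6.4, 89.5] [[378.53564844 273.80145292]]
40 [597.6, 252.6, 25.3, 6.3, 89.5] [[378.38487155 270.17144667]]
50 [595.8, 249.7, 25.1, 6.3, 89.5] [[378.23258064 266.50919849]]
```

The bed top is clear. One chip leans on the far wall at crop-left (147,322). The other two are stacked upright against the bed's end at (200,275)/(195,315), and their top is level with the bed, which would foul the plate. I'll knock the stack down with the scraper, sweeping sideways across the bed's end.

jog_arm --commands '[{"dx": 0.7,"dy": 0.5,"dz": 0,"ax": 0,"ay": 0,"az": 0,"gripper": 1},{"dx": 0.7,"dy": 0.5,"dz": 0,"ax": 0,"ay": 0,"az": 0,"gripper": 1},{"dx": 0.7,"dy": 0.5,"dz": 0,"ax": 0,"ay": 0,"az": 0,"gripper": 1},{"dx": 0.7,"dy": 0.5,"dz": 0,"ax": 0,"ay": 0,"az": 0,"gripper": 1},{"dx": 0.7,"dy": 0.5,"dz": 0,"ax": 0,"ay": 0,"az": 0,"gripper": 1},{"dx": 0.65,"dy": 0.48,"dz": 0,"ax": 0,"ay": 0,"az": 0.16,"gripper": 1},{"dx": 0,"dy": 0,"dz": 0.8,"ax": 0,"ay": 0,"az": 0,"gripper": 1},{"dx": 0,"dy": 0,"dz": 0.7,"ax": 0,"ay": 0,"az": 0,"gripper": 1},{"dx": 0,"dy": 0,"dz": 0.25,"ax": 0,"ay": 0,"az": 0,"gripper": 1},{"dx": 0,"dy": 0,"dz": 0,"ax": 0,"ay": 0,"az": 0,"gripper": 1}]'

```text
clock: 11.52
eef_pos: [605.0, 180.1, 72.6]
eef_rot: [-3.141, 0.0, 1.544]
wrist_force: [0.2, 0.0, -1.7]
finger_gap: 21.7
finger_force: 40.0
```

jog_arm --commands '[{"dx": 0.25,"dy": 0,"dz": 0,"ax": 0,"ay": 0,"az": 0,"gripper": 1},{"dx": 0.25,"dy": 0,"dz": 0,"ax": 0,"ay": 0,"az": 0,"gripper": 1},{"dx": 0.25,"dy": 0,"dz": 0,"ax": 0,"ay": 0,"az": 0,"gripper": 1},{"dx": 0.25,"dy": 0,"dz": 0,"ax": 0,"ay": 0,"az": 0,"gripper": 1},{"dx": 0.25,"dy": 0,"dz": 0,"ax": 0,"ay": 0,"az": 0,"gripper": 1},{"dx": 0.25,"dy": 0,"dz": 0,"ax": 0,"ay": 0,"az": 0,"gripper": 1},{"dx": 0.25,"dy": 0,"dz": 0,"ax": 0,"ay": 0,"az": 0,"gripper": 1},{"dx": 0,"dy": 0,"dz": 0,"ax": 0,"ay": 0,"az": 0,"gripper": 1}]'

```text
clock: 12.52
eef_pos: [606.8, 250.4, 72.5]
eef_rot: [-3.141, -0.0, 1.544]
wrist_force: [0.4, -0.1, -1.2]
finger_gap: 22.1
finger_force: 40.0
```

jog_arm --commands '[{"dx": 0,"dy": 0,"dz": -0.7,"ax": 0,"ay": 0,"az": 0,"gripper": 1},{"dx": 0,"dy": 0,"dz": -0.8,"ax": 0,"ay": 0,"az": -0.16,"gripper": 1},{"dx": -0.8,"dy": -0.4,"dz": 0,"ax": 0,"ay": 0,"az": 0,"gripper": 1},{"dx": -0.8,"dy": -0.4,"dz": 0,"ax": 0,"ay": 0,"az": 0,"gripper": 1},{"dx": -0.8,"dy": -0.4,"dz": 0,"ax": 0,"ay": 0,"az": 0,"gripper": 1},{"dx": -0.8,"dy": -0.4,"dz": 0,"ax": 0,"ay": 0,"az": 0,"gripper": 1},{"dx": -0.8,"dy": -0.4,"dz": 0,"ax": 0,"ay": 0,"az": 0,"gripper": 1},{"dx": -0.8,"dy": -0.4,"dz": 0,"ax": 0,"ay": 0,"az": 0,"gripper": 1},{"dx": -0.8,"dy": -0.4,"dz": 0,"ax": 0,"ay": 0,"az": 0,"gripper": 1},{"dx": 0,"dy": 0,"dz": 0,"ax": 0,"ay": 0,"az": 0,"gripper": 1}]'

```text
clock: 13.78
eef_pos: [494.4, 24.0, 132.9]
eef_rot: [3.141, 0.0, 1.569]
wrist_force: [0.7, 0.4, -1.9]
finger_gap: 21.7
finger_force: 40.0
```

```bash
python3 - <<'E'
from m import *
s=cam('scene');c=cam('top')
for k in blob(c,[3,60,80],[22,255,255],(185,250,285,385))[:5]: print('chip',rect(c,k,12),cv2.contourArea(k))
for k in blob(s,[3,60,80],[22,255,255],(520,330,675,465))[:5]: print('chip s',rect(s,k,12),cv2.contourArea(k))
a=s['image'][200:315,330:440];b=c['image'][155:255,115:185]
f=lambda i,k:cv2.resize(i,None,fx=k,fy=k,interpolation=cv2.INTER_CUBIC)
C=np.zeros((500,790,3),np.uint8);A=f(a,4);B=f(b,4.6);C[:A.shape[0],:A.shape[1]]=A;C[:B.shape[0],445:445+B.shape[1]]=B
cv2.imwrite('pics/s4.png',C[:,:,::-1])
E
```

```text
chip [622.1, 234.1, 26.5, 16.1, 1.9] 32.5
chip [567.6, 290.1, 26.0, 16.1, 2.2] 30.5
chip [608.1, 307.8, 29.5, 9.7, 89.5] 20.5
chip s [597.3, 305.4, 28.1, 16.7, -58.8] 57.0
chip s [567.9, 290.9, 28.2, 14.9, 8.3] 47.5
chip s [617.6, 233.8, 19.5, 13.5, -13.4] 31.0
```

View pics/s4.png

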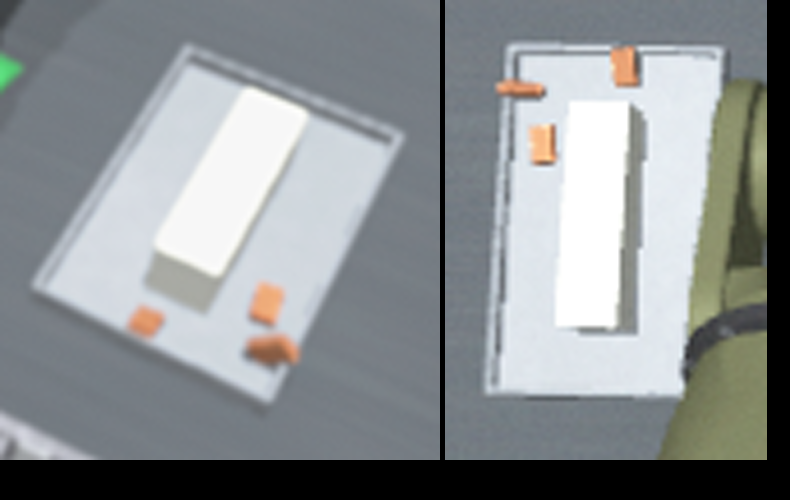

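The stack is down. One chip is flat at top-crop (542,143), one leans on the far wall at (625,65), and one leans over the side wall at (520,88). I'll nudge that last one inwards from outside with the scraper so it lies safely in the pan.

jog_arm --commands '[{"dx": 0.88,"dy": 0.28,"dz": 0,"ax": 0,"ay": 0,"az": 0,"gripper": 1},{"dx": 0.88,"dy": 0.28,"dz": 0,"ax": 0,"ay": 0,"az": 0,"gripper": 1},{"dx": 0.88,"dy": 0.28,"dz": 0,"ax": 0,"ay": 0,"az": 0,"gripper": 1},{"dx": 0.88,"dy": 0.28,"dz": 0,"ax": 0,"ay": 0,"az": 0,"gripper": 1},{"dx": 0.88,"dy": 0.28,"dz": 0,"ax": 0,"ay": 0,"az": 0,"gripper": 1},{"dx": 0.88,"dy": 0.28,"dz": 0,"ax": 0,"ay": 0,"az": 0,"gripper": 1},{"dx": 0.88,"dy": 0.28,"dz": 0,"ax": 0,"ay": 0,"az": 0,"gripper": 1},{"dx": 0.88,"dy": 0.28,"dz": 0,"ax": 0,"ay": 0,"az": 0,"gripper": 1},{"dx": 0.88,"dy": 0.28,"dz": 0,"ax": 0,"ay": 0,"az": 0,"gripper": 1},{"dx": 0.88,"dy": 0.28,"dz": 0,"ax": 0,"ay": 0,"az": 0.16,"gripper": 1}]'

```text
clock: 15.12
eef_pos: [606.7, 380.0, 132.2]
eef_rot: [-3.141, 0.0, 1.544]
wrist_force: [-0.7, -0.4, -1.5]
finger_gap: 21.8
finger_force: 40.0
```

jog_arm --commands '[{"dx": 0,"dy": 0,"dz": 0.7,"ax": 0,"ay": 0,"az": 0,"gripper": 1},{"dx": 0,"dy": 0,"dz": 0.5,"ax": 0,"ay": 0,"az": 0,"gripper": 1},{"dx": 0,"dy": 0,"dz": 0.25,"ax": 0,"ay": 0,"az": 0,"gripper": 1},{"dx": 0,"dy": 0,"dz": 0,"ax": 0,"ay": 0,"az": 0,"gripper": 1}]'

```text
clock: 15.62
eef_pos: [606.8, 377.5, 74.3]
eef_rot: [-3.141, 0.0, 1.543]
wrist_force: [-0.1, 0.4, -0.9]
finger_gap: 21.7
finger_force: 40.0
```

jog_arm --commands '[{"dx": -0.2,"dy": 0,"dz": 0.03,"ax": 0,"ay": 0,"az": 0,"gripper": 1},{"dx": -0.2,"dy": 0,"dz": 0,"ax": 0,"ay": 0,"az": 0,"gripper": 1},{"dx": -0.2,"dy": 0,"dz": 0,"ax": 0,"ay": 0,"az": 0,"gripper": 1},{"dx": -0.2,"dy": 0,"dz": 0,"ax": 0,"ay": 0,"az": 0,"gripper": 1},{"dx": 0,"dy": 0,"dz": 0,"ax": 0,"ay": 0,"az": 0,"gripper": 1},{"dx": 0.1,"dy": 0,"dz": -0.6,"ax": 0,"ay": 0,"az": 0,"gripper": 1},{"dx": 0,"dy": 0,"dz": -0.9,"ax": 0,"ay": 0,"az": -0.16,"gripper": 1}]'

```text
clock: 16.5
eef_pos: [605.5, 349.9, 133.1]
eef_rot: [-3.14, 0.001, 1.572]
wrist_force: [0.4, -0.1, -0.9]
finger_gap: 21.6
finger_force: 40.0
```

jog_arm --commands '[{"dx": -0.85,"dy": -0.3,"dz": 0,"ax": 0,"ay": 0,"az": 0,"gripper": 1},{"dx": -0.85,"dy": -0.3,"dz": 0,"ax": 0,"ay": 0,"az": 0,"gripper": 1},{"dx": -0.85,"dy": -0.3,"dz": 0,"ax": 0,"ay": 0,"az": 0,"gripper": 1},{"dx": -0.85,"dy": -0.3,"dz": 0,"ax": 0,"ay": 0,"az": 0,"gripper": 1},{"dx": -0.85,"dy": -0.3,"dz": 0,"ax": 0,"ay": 0,"az": 0,"gripper": 1},{"dx": -0.85,"dy": -0.3,"dz": 0,"ax": 0,"ay": 0,"az": 0,"gripper": 1},{"dx": -0.85,"dy": -0.3,"dz": 0,"ax": 0,"ay": 0,"az": 0,"gripper": 1},{"dx": -0.85,"dy": -0.3,"dz": 0,"ax": 0,"ay": 0,"az": 0,"gripper": 1},{"dx": -0.85,"dy": -0.3,"dz": 0,"ax": 0,"ay": 0,"az": 0,"gripper": 1},{"dx": 0,"dy": 0,"dz": 0,"ax": 0,"ay": 0,"az": 0,"gripper": 1}]'

```text
clock: 17.75
eef_pos: [498.0, 42.2, 133.8]
eef_rot: [3.141, 0.0, 1.569]
wrist_force: [-0.1, 0.4, -2.3]
finger_gap: 21.9
finger_force: 40.0
```

```bash
python3 - <<'E'
from m import *
s=cam('scene');c=cam('top')
for k in blob(c,[3,60,80],[22,255,255],(185,250,285,385))[:5]: print('chip',rect(c,k,12),cv2.contourArea(k))
for k in blob(s,[3,60,80],[22,255,255],(520,330,675,465))[:5]: print('chip s',rect(s,k,12),cv2.contourArea(k))
print(manip.read_state()['eef_pos'])
E
```

```text
chip [622.1, 234.1, 26.5, 16.1, 1.9] 32.5
chip [567.6, 290.1, 26.0, 16.1, 2.2] 30.5
chip [608.0, 294.8, 23.0, 9.7, 89.5] 12.5
chip s [582.1, 291.1, 56.1, 15.6, 1.5] 98.5
chip s [617.6, 233.8, 19.5, 13.5, -13.4] 31.0
[498.55693732  43.84739784 133.77231832]
```

jog_arm --commands '[{"dx": -0.75,"dy": -0.29,"dz": 0.6,"ax": 0,"ay": 0,"az": 0,"gripper": 1},{"dx": 0,"dy": 0,"dz": 0.6,"ax": 0,"ay": 0,"az": 0,"gripper": 1},{"dx": 0,"dy": 0,"dz": 0.4,"ax": 0,"ay": 0,"az": 0,"gripper": 1},{"dx": 0,"dy": 0,"dz": 0,"ax": 0,"ay": 0,"az": 0,"gripper": 1}]'

```text
clock: 18.35
eef_pos: [486.5, 14.3, 68.7]
eef_rot: [-3.14, -0.0, 1.572]
wrist_force: [-0.4, 0.1, -2.1]
finger_gap: 21.7
finger_force: 40.0
```

jog_arm --commands '[{"dx": -0.02,"dy": 0,"dz": 0.15,"ax": 0,"ay": 0,"az": 0,"gripper": 1},{"dx": 0,"dy": 0,"dz": 0.08,"ax": 0,"ay": 0,"az": 0,"gripper": 1},{"dx": 0,"dy": 0,"dz": 0,"ax": 0,"ay": 0,"az": 0,"gripper": 1}]'

```text
clock: 18.73
eef_pos: [486.7, 12.9, 60.3]
eef_rot: [3.142, 0.0, 1.571]
wrist_force: [0.3, 0.2, -1.3]
finger_gap: 21.9
finger_force: 40.0
```

jog_arm --commands '[{"dx": 0,"dy": 0,"dz": 0,"ax": 0,"ay": 0,"az": 0,"gripper": 0.6},{"dx": 0,"dy": 0,"dz": 0,"ax": 0,"ay": 0,"az": 0,"gripper": 0.3},{"dx": 0,"dy": 0,"dz": 0,"ax": 0,"ay": 0,"az": 0,"gripper": 0},{"dx": 0,"dy": 0,"dz": 0,"ax": 0,"ay": 0,"az": 0,"gripper": 0},{"dx": 0,"dy": 0,"dz": -0.6,"ax": 0,"ay": 0,"az": 0,"gripper": 0},{"dx": 0,"dy": 0,"dz": -0.9,"ax": 0,"ay": 0,"az": 0,"gripper": 0},{"dx": 0,"dy": 0,"dz": -0.9,"ax": 0,"ay": 0,"az": 0,"gripper": 0},{"dx": 0,"dy": 0,"dz": -0.9,"ax": 0,"ay": 0,"az": 0,"gripper": 0},{"dx": 0,"dy": 0,"dz": -0.9,"ax": 0,"ay": 0,"az": 0,"gripper": 0},{"dx": 0,"dy": 0,"dz": 0,"ax": 0,"ay": 0,"az": 0,"gripper": 0}]'

```text
clock: 19.98
eef_pos: [487.5, 12.8, 230.7]
eef_rot: [3.137, 0.0, 1.571]
wrist_force: [0.4, -0.6, -0.1]
finger_gap: 94.1
finger_force: 0.0
```

jog_arm --commands '[{"dx": -0.9,"dy": 0.24,"dz": 0,"ax": 0,"ay": 0,"az": 0,"gripper": 0},{"dx": -0.9,"dy": 0.24,"dz": 0,"ax": 0,"ay": 0,"az": 0,"gripper": 0},{"dx": -0.9,"dy": 0.24,"dz": 0,"ax": 0,"ay": 0,"az": 0,"gripper": 0},{"dx": -0.9,"dy": 0.24,"dz": 0,"ax": 0,"ay": 0,"az": 0,"gripper": 0},{"dx": -0.9,"dy": 0.24,"dz": 0,"ax": 0,"ay": 0,"az": 0,"gripper": 0},{"dx": -0.9,"dy": 0.24,"dz": 0,"ax": 0,"ay": 0,"az": 0,"gripper": 0},{"dx": -0.4,"dy": 0.1,"dz": 0.3,"ax": 0,"ay": 0,"az": 0.75,"gripper": 0},{"dx": 0,"dy": 0,"dz": 0.3,"ax": 0,"ay": 0,"az": 0.75,"gripper": 0},{"dx": 0,"dy": 0,"dz": 0.3,"ax": 0,"ay": 0,"az": 0.75,"gripper": 0},{"dx": 0,"dy": 0,"dz": 0,"ax": 0,"ay": 0,"az": 0,"gripper": 0}]'

```text
clock: 21.22
eef_pos: [547.7, -218.9, 190.5]
eef_rot: [-3.139, -0.0, 1.179]
wrist_force: [0.6, 0.3, -0.6]
finger_gap: 94.2
finger_force: 0.0
```

jog_arm --commands '[{"dx": 0,"dy": 0,"dz": 0,"ax": 0,"ay": -0.7,"az": 0,"gripper": 0},{"dx": 0,"dy": 0,"dz": 0,"ax": 0,"ay": -0.7,"az": 0,"gripper": 0},{"dx": 0,"dy": 0,"dz": 0,"ax": 0,"ay": -0.7,"az": 0,"gripper": 0},{"dx": 0,"dy": 0,"dz": 0,"ax": 0,"ay": -0.7,"az": 0,"gripper": 0},{"dx": 0,"dy": 0,"dz": 0,"ax": 0,"ay": -0.7,"az": 0,"gripper": 0},{"dx": 0,"dy": 0,"dz": 0,"ax": 0,"ay": 0,"az": 0,"gripper": 0},{"dx": 0,"dy": 0,"dz": 0,"ax": 0,"ay": 0,"az": 0,"gripper": 0}]'

```text
clock: 22.1
eef_pos: [548.4, -219.3, 192.5]
eef_rot: [-3.141, 0.608, 1.18]
wrist_force: [-0.4, 0.8, 0.6]
finger_gap: 94.2
finger_force: 0.0
```

```bash
cat > g.py <<'E'
from h import *
st=manip.read_state(); p=st['eef_pos']; A=R.from_euler('xyz',st['eef_rot']).as_matrix()
y,t=np.radians(-112.5),np.radians(35); h=np.array([np.cos(y),np.sin(y),0]);z=np.array([0,0,1.])
px=np.cos(t)*h+np.sin(t)*z; pz=-np.sin(t)*h+np.cos(t)*z; py=np.cross(pz,px)
G=np.c_[-px,py,-pz]; C=np.array([537.2,-247.3,95.])
print('pos',p.round(1),'rotvec tool deg/10',(np.degrees(R.from_matrix(A.T@G).as_rotvec())/10).round(3))
for d in (54,-6): print(d,'shift/40 in tool',(A.T@(C+d*pz-p)/40).round(3))
print('plate-frame offset',(np.c_[px,py,pz].T@(p-C)).round(1))
E
python3 g.py
```

```text
pos [ 548.4 -219.3  192.5] rotvec tool deg/10 [ 0.002 -0.015  0.008]
54 shift/40 in tool [0.778 0.009 1.081]
-6 shift/40 in tool [0.774 0.008 2.581]
plate-frame offset [31.2 -0.3 97.1]
```

jog_arm --commands '[{"dx": 0.39,"dy": 0,"dz": 0.5,"ax": 0,"ay": 0,"az": 0,"gripper": 0},{"dx": 0.39,"dy": 0,"dz": 0.6,"ax": 0,"ay": 0,"az": 0,"gripper": 0},{"dx": 0,"dy": 0,"dz": 0,"ax": 0,"ay": 0,"az": 0,"gripper": 0}]'

```text
clock: 22.48
eef_pos: [547.6, -219.4, 137.3]
eef_rot: [-3.138, 0.61, 1.18]
wrist_force: [-0.4, -0.7, 0.5]
finger_gap: 94.3
finger_force: 0.0
```

```bash
python3 g.py; python3 - <<'E'
from m import *
s=cam('scene');c=cam('top')
f=lambda i,k:cv2.resize(i,None,fx=k,fy=k,interpolation=cv2.INTER_CUBIC)
A=f(s['image'][95:240,175:340],2.4);B=f(c['image'][140:250,235:355],3.2)
C=np.zeros((352,790,3),np.uint8);C[:A.shape[0],:A.shape[1]]=A;C[:B.shape[0],400:400+B.shape[1]]=B
cv2.imwrite('pics/s5.png',C[:,:,::-1])
E
```

```text
pos [ 547.6 -219.4  137.3] rotvec tool deg/10 [-0.016 -0.006  0.008]
54 shift/40 in tool [-0.004  0.027 -0.058]
-6 shift/40 in tool [-0.005  0.031  1.442]
plate-frame offset [-0.1 -1.1 51.7]
```

View pics/s5.png

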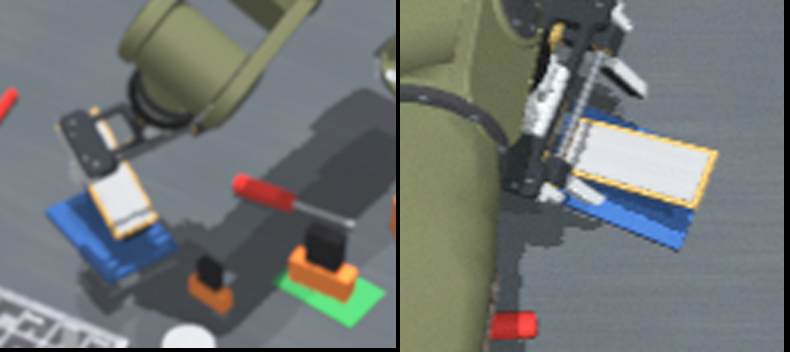

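The scraper stands upright on its mat at (320,260). The fingers straddle the plate at top-crop (620,75) and (590,190). Advancing and gripping.

jog_arm --commands '[{"dx": 0,"dy": 0.03,"dz": 0.36,"ax": 0,"ay": 0,"az": 0,"gripper": 0},{"dx": 0,"dy": 0,"dz": 0.36,"ax": 0,"ay": 0,"az": 0,"gripper": 0},{"dx": 0,"dy": 0,"dz": 0.36,"ax": 0,"ay": 0,"az": 0,"gripper": 0},{"dx": 0,"dy": 0,"dz": 0.36,"ax": 0,"ay": 0,"az": 0,"gripper": 0},{"dx": 0,"dy": 0,"dz": 0,"ax": 0,"ay": 0,"az": 0,"gripper": 0.2},{"dx": 0,"dy": 0,"dz": 0,"ax": 0,"ay": 0,"az": 0,"gripper": 0.3},{"dx": 0,"dy": 0,"dz": 0,"ax": 0,"ay": 0,"az": 0,"gripper": 0.35},{"dx": 0,"dy": 0,"dz": 0,"ax": 0,"ay": 0,"az": 0,"gripper": 0.4},{"dx": 0,"dy": 0,"dz": 0,"ax": 0,"ay": 0,"az": 0,"gripper": 0.5},{"dx": 0,"dy": 0,"dz": 0,"ax": 0,"ay": 0,"az": 0,"gripper": 0.6}]' --squeeze 45

```text
clock: 23.82
eef_pos: [536.8, -249.8, 91.5]
eef_rot: [-3.141, 0.611, 1.178]
wrist_force: [-4.6, 2.7, 6.1]
finger_gap: 55.5
finger_force: 45.0
```

jog_arm --commands '[{"dx": 0,"dy": 0,"dz": 0,"ax": 0,"ay": 0,"az": 0,"gripper": 0.7},{"dx": 0,"dy": 0,"dz": 0,"ax": 0,"ay": 0,"az": 0,"gripper": 0.7}]'

```text
clock: 24.08
eef_pos: [536.8, -249.7, 91.4]
eef_rot: [-3.141, 0.611, 1.178]
wrist_force: [-4.9, 2.8, 4.5]
finger_gap: 55.3
finger_force: 45.0
```

```bash
python3 g.py
```

```text
pos [ 536.8 -249.7   91.4] rotvec tool deg/10 [-0.001  0.002  0.002]
54 shift/40 in tool [-0.002 -0.014 -1.458]
-6 shift/40 in tool [-0.002 -0.014  0.042]
plate-frame offset [-0.1  0.6 -4.3]
```

jog_arm --commands '[{"dx": 0,"dy": 0,"dz": -0.15,"ax": 0,"ay": 0,"az": 0,"gripper": 0.7},{"dx": 0,"dy": 0,"dz": -0.4,"ax": 0,"ay": 0,"az": 0,"gripper": 0.7},{"dx": 0,"dy": 0,"dz": -0.7,"ax": 0,"ay": 0,"az": 0,"gripper": 0.7},{"dx": 0,"dy": 0,"dz": -0.7,"ax": 0,"ay": 0,"az": 0,"gripper": 0.7},{"dx": 0,"dy": 0,"dz": -0.7,"ax": 0,"ay": 0.5,"az": 0,"gripper": 0.7},{"dx": 0,"dy": 0,"dz": -0.4,"ax": 0,"ay": 0.6,"az": 0,"gripper": 0.7},{"dx": 0,"dy": 0,"dz": 0,"ax": 0,"ay": 0.6,"az": 0,"gripper": 0.7},{"dx": 0,"dy": 0,"dz": 0,"ax": 0,"ay": 0.6,"az": 0,"gripper": 0.7},{"dx": 0,"dy": 0,"dz": 0,"ax": 0,"ay": 0.6,"az": 0,"gripper": 0.7},{"dx": 0,"dy": 0,"dz": 0,"ax": 0,"ay": 0.6,"az": 0,"gripper": 0.7}]'

```text
clock: 25.32
eef_pos: [563.9, -185.4, 193.0]
eef_rot: [3.14, -0.004, 1.18]
wrist_force: [-0.6, -0.1, -2.9]
finger_gap: 55.5
finger_force: 45.0
```

jog_arm --commands '[{"dx": 0,"dy": 0,"dz": 0,"ax": 0,"ay": 0,"az": 0.4,"gripper": 0.7},{"dx": 0,"dy": 0,"dz": 0,"ax": 0,"ay": 0,"az": 0.8,"gripper": 0.7},{"dx": 0,"dy": 0,"dz": 0,"ax": 0,"ay": 0,"az": 0.8,"gripper": 0.7},{"dx": 0,"dy": 0,"dz": 0,"ax": 0,"ay": 0,"az": 0.8,"gripper": 0.7},{"dx": 0,"dy": 0,"dz": 0,"ax": 0,"ay": 0,"az": 0.8,"gripper": 0.7},{"dx": 0,"dy": 0,"dz": 0,"ax": 0,"ay": 0,"az": 0.8,"gripper": 0.7},{"dx": 0,"dy": 0,"dz": 0,"ax": 0,"ay": 0,"az": 0.8,"gripper": 0.7},{"dx": 0,"dy": 0,"dz": 0,"ax": 0,"ay": 0,"az": 0.8,"gripper": 0.7},{"dx": 0,"dy": 0,"dz": 0,"ax": 0,"ay": 0,"az": 0.8,"gripper": 0.7},{"dx": 0,"dy": 0,"dz": 0,"ax": 0,"ay": 0,"az": 0.1,"gripper": 0.7}]'

```text
clock: 26.58
eef_pos: [563.7, -185.6, 192.5]
eef_rot: [-3.142, -0.001, -0.025]
wrist_force: [-0.5, -0.0, -1.6]
finger_gap: 55.2
finger_force: 45.0
```

jog_arm --commands '[{"dx": 0,"dy": 0,"dz": 0,"ax": 0,"ay": 0,"az": 0,"gripper": 0.7}]'

```text
clock: 26.7
eef_pos: [563.5, -185.9, 192.2]
eef_rot: [-3.142, -0.0, -0.022]
wrist_force: [0.5, -0.1, -2.1]
finger_gap: 55.3
finger_force: 45.0
```

jog_arm --commands '[{"dx": -0.1,"dy": -0.5,"dz": 0,"ax": 0,"ay": 0,"az": 0,"gripper": 0.7},{"dx": -0.12,"dy": -0.93,"dz": 0,"ax": 0,"ay": 0,"az": 0,"gripper": 0.7},{"dx": -0.12,"dy": -0.93,"dz": 0,"ax": 0,"ay": 0,"az": 0,"gripper": 0.7},{"dx": -0.12,"dy": -0.93,"dz": 0,"ax": 0,"ay": 0,"az": 0,"gripper": 0.7},{"dx": -0.12,"dy": -0.93,"dz": 0,"ax": 0,"ay": 0,"az": 0,"gripper": 0.7},{"dx": -0.12,"dy": -0.93,"dz": 0,"ax": 0,"ay": 0,"az": 0,"gripper": 0.7},{"dx": -0.12,"dy": -0.93,"dz": 0,"ax": 0,"ay": 0,"az": 0,"gripper": 0.7},{"dx": -0.12,"dy": -0.93,"dz": 0,"ax": 0,"ay": 0,"az": 0,"gripper": 0.7},{"dx": -0.12,"dy": -0.93,"dz": 0,"ax": 0,"ay": 0,"az": 0,"gripper": 0.7},{"dx": -0.12,"dy": -0.93,"dz": 0,"ax": 0,"ay": 0,"az": 0,"gripper": 0.7}]'

```text
clock: 27.95
eef_pos: [524.3, 171.7, 192.0]
eef_rot: [-3.141, -0.0, -0.024]
wrist_force: [0.3, 0.6, -2.1]
finger_gap: 55.1
finger_force: 45.0
```

jog_arm --commands '[{"dx": -0.12,"dy": -0.93,"dz": 0,"ax": 0,"ay": 0,"az": 0.03,"gripper": 0.7},{"dx": -0.12,"dy": -0.92,"dz": 0,"ax": 0,"ay": 0,"az": 0,"gripper": 0.7},{"dx": 0,"dy": 0,"dz": 0.6,"ax": 0,"ay": 0,"az": 0,"gripper": 0.7},{"dx": 0,"dy": 0,"dz": 0.8,"ax": 0,"ay": 0,"az": 0,"gripper": 0.7},{"dx": 0,"dy": 0,"dz": 0.8,"ax": 0,"ay": 0,"az": 0,"gripper": 0.7},{"dx": 0,"dy": 0,"dz": 0.6,"ax": 0,"ay": 0,"az": 0,"gripper": 0.7},{"dx": 0,"dy": 0,"dz": 0,"ax": 0,"ay": 0,"az": 0,"gripper": 0.7},{"dx": 0,"dy": 0,"dz": 0,"ax": 0,"ay": 0,"az": 0,"gripper": 0.7}]'

```text
clock: 28.95
eef_pos: [517.9, 244.4, 81.1]
eef_rot: [-3.141, -0.001, -0.03]
wrist_force: [0.4, -0.0, -2.1]
finger_gap: 55.3
finger_force: 45.0
```

```bash
python3 - <<'E'
from m import *
s=cam('scene');c=cam('top');print(manip.read_state()['eef_pos'],manip.read_state()['eef_rot'])
f=lambda i,k:cv2.resize(i,None,fx=k,fy=k,interpolation=cv2.INTER_CUBIC)
A=f(s['image'][180:310,325:445],3.2);B=f(c['image'][145:255,110:230],3.2)
C=np.zeros((420,790,3),np.uint8);C[:A.shape[0],:A.shape[1]]=A;C[:B.shape[0],400:400+B.shape[1]]=B
cv2.imwrite('pics/s6.png',C[:,:,::-1])
E
```

```text
[518.12090491 244.30105326  81.20872597] [-3.14074502e+00 -1.92175760e-03 -3.04241496e-02]
```

View pics/s6.png

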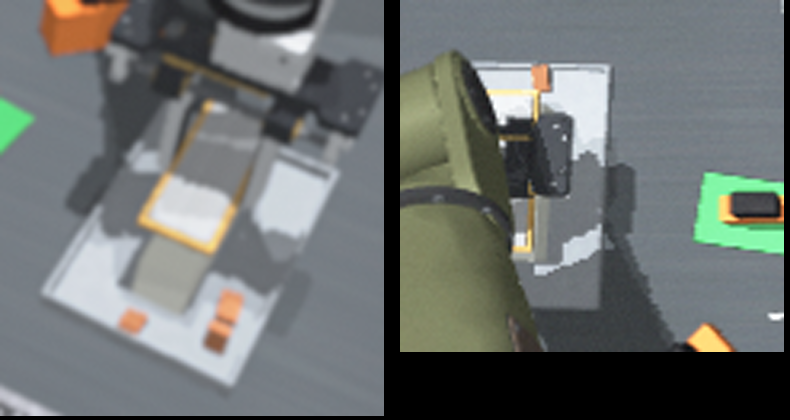

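The plate is held level over the bed at scene-crop (190,190), and the chips are clear of it. Now I measure the plate's offset along its length from its visible brass edges.

```bash
python3 - <<'E'
from m import *
s=cam('scene');c=cam('top')
h=cv2.cvtColor(c['image'],cv2.COLOR_RGB2HSV)
m=cv2.inRange(h,np.array([12,70,90]),np.array([30,255,255]));k=np.zeros_like(m);k[168:226,143:156]=m[168:226,143:156]
P=np.argwhere(k>0)[:,::-1]
W=onz(c,P,91.5)
fe=P[P[:,1]<178];ne=P[P[:,1]>215];re=P[(P[:,1]>=185)&(P[:,1]<=222)&(P[:,0]>148)]
print('far',onz(c,fe,91.5)[:,:2].min(0),onz(c,fe,91.5)[:,:2].max(0),'near',onz(c,ne,91.5)[:,:2].min(0),onz(c,ne,91.5)[:,:2].max(0))
print(np.c_[P,W[:,:2].round(0)][::2].astype(int).tolist())
h=cv2.cvtColor(s['image'],cv2.COLOR_RGB2HSV)
m=cv2.inRange(h,np.array([12,70,90]),np.array([30,255,255]));k=np.zeros_like(m);k[200:262,365:410]=m[200:262,365:410]
ct=np.argwhere(k>0)[:,::-1]; 
# scene: extreme (far +x) edge corners
w=onz(s,ct,91.5)[:,:2]; e=w[w[:,0]>w[:,0].max()-6]
print('scene far edge: xmax',np.percentile(w[:,0],[90,95,98,100]),'y range',e[:,1].min(),e[:,1].max())
sd=w[(w[:,0]>535)&(w[:,0]<575)]; print('side y', sd[:,1].min(),sd[:,1].max())
E
```

```text
far [581.72652491 208.02817675] [609.061378   243.88605386] near [445.1577663  215.03189835] [465.6675958  232.79418391]
[[151, 168, 609, 220], [153, 168, 609, 214], [155, 168, 609, 208], [153, 169, 606, 214], [152, 170, 603, 217], [154, 170, 603, 211], [152, 171, 600, 217], [154, 171, 600, 211], [153, 172, 597, 214], [143, 173, 594, 244], [145, 173, 594, 238], [152, 173, 594, 217], [151, 174, 591, 220], [153, 174, 591, 214], [153, 175, 588, 214], [153, 176, 585, 213], [153, 177, 582, 213], [153, 178, 579, 213], [153, 179, 576, 213], [153, 180, 573, 213], [153, 181, 570, 213], [152, 183, 564, 216], [143, 188, 549, 242], [145, 188, 549, 236], [147, 188, 549, 230], [149, 188, 549, 224], [150, 203, 504, 220], [151, 205, 498, 217], [151, 207, 492, 216], [151, 208, 489, 216], [151, 209, 486, 216], [151, 210, 483, 216], [151, 211, 480, 216], [151, 212, 477, 216], [151, 213, 474, 216], [151, 214, 472, 216], [151, 215, 469, 216], [151, 216, 466, 216], [151, 217, 463, 215], [151, 218, 460, 215], [151, 219, 457, 215], [151, 220, 454, 215], [150, 221, 451, 218], [145, 222, 448, 233], [147, 222, 448, 227], [149, 222, 448, 221], [151, 222, 448, 215], [146, 223, 445, 230], [148, 223, 445, 224], [150, 223, 445, 218]]
scene far edge: xmax [593.67226599 595.18939002 596.05908333 596.75318282] y range 214.92049723151933 270.25163581782544
side y 213.64340557489916 272.116994787686
```

```bash
python3 - <<'E'
from m import *
s={k:v for k,v in np.load('scene0.npz').items()}
h=cv2.cvtColor(s['image'],cv2.COLOR_RGB2HSV)
m=cv2.inRange(h,np.array([0,0,225]),np.array([180,10,255]))|cv2.inRange(h,np.array([3,60,80]),np.array([25,255,255]))
k=np.zeros_like(m);k[218:278,365:410]=m[218:278,365:410];k=cv2.morphologyEx(k,cv2.MORPH_CLOSE,np.ones((3,3)))
ct=max(cv2.findContours(k,0,1)[0],key=cv2.contourArea);print(rect(s,ct,45))
m=cv2.inRange(h,np.array([95,0,185]),np.array([115,30,255]))
# pan outer contour at wall height
k=np.zeros_like(m);k[205:305,335:435]=cv2.inRange(h,np.array([0,0,150]),np.array([180,30,255]))[205:305,335:435];k=cv2.morphologyEx(k,cv2.MORPH_CLOSE,np.ones((5,5)))
ct=max(cv2.findContours(k,0,1)[0],key=cv2.contourArea);print('pan',rect(s,ct,15))
E
```

```text
[513.4, 243.0, 152.7, 44.2, -1.8]
pan [512.4, 243.6, 244.8, 154.4, -1.6]
```

jog_arm --commands '[{"dx": -0.08,"dy": 0.02,"dz": 0.25,"ax": 0,"ay": 0,"az": 0,"gripper": 0.7},{"dx": 0,"dy": 0,"dz": 0.25,"ax": 0,"ay": 0,"az": 0,"gripper": 0.7},{"dx": 0,"dy": 0,"dz": 0.2,"ax": 0,"ay": 0,"az": 0,"gripper": 0.7},{"dx": 0,"dy": 0,"dz": 0.15,"ax": 0,"ay": 0,"az": 0,"gripper": 0.7},{"dx": 0,"dy": 0,"dz": 0.08,"ax": 0,"ay": 0,"az": 0,"gripper": 0.7},{"dx": 0,"dy": 0,"dz": 0,"ax": 0,"ay": 0,"az": 0,"gripper": 0.7},{"dx": 0,"dy": 0,"dz": 0,"ax": 0,"ay": 0,"az": 0,"gripper": 0.7}]'

```text
clock: 30.02
eef_pos: [514.6, 243.2, 42.9]
eef_rot: [-3.141, -0.0, -0.031]
wrist_force: [0.1, 0.8, -2.3]
finger_gap: 55.1
finger_force: 45.0
```

jog_arm --commands '[{"dx": 0,"dy": 0,"dz": 0.02,"ax": 0,"ay": 0,"az": 0,"gripper": 0.7},{"dx": 0,"dy": 0,"dz": 0.02,"ax": 0,"ay": 0,"az": 0,"gripper": 0.7}]'

```text
clock: 30.28
eef_pos: [514.5, 243.2, 41.1]
eef_rot: [-3.142, -0.0, -0.031]
wrist_force: [0.0, -0.1, -2.1]
finger_gap: 55.0
finger_force: 45.0
```

jog_arm --commands '[{"dx": 0,"dy": 0,"dz": 0.02,"ax": 0,"ay": 0,"az": 0,"gripper": 0.7},{"dx": 0,"dy": 0,"dz": 0.0,"ax": 0,"ay": 0,"az": 0,"gripper": 0.7}]'

```text
clock: 30.52
eef_pos: [514.5, 243.2, 40.6]
eef_rot: [-3.142, -0.0, -0.031]
wrist_force: [-2.7, -1.0, 3.8]
finger_gap: 55.1
finger_force: 45.0
```

jog_arm --commands '[{"dx": 0,"dy": 0,"dz": 0.01,"ax": 0,"ay": 0,"az": 0,"gripper": 0.7},{"dx": 0,"dy": 0,"dz": 0.0,"ax": 0,"ay": 0,"az": 0,"gripper": 0.7}]'

```text
clock: 30.78
eef_pos: [514.6, 243.2, 40.5]
eef_rot: [-3.142, -0.0, -0.031]
wrist_force: [-4.5, -2.3, 9.7]
finger_gap: 55.1
finger_force: 45.0
```

```bash
python3 - <<'E'
from m import *
s=cam('scene');st=manip.read_state();print(st['eef_pos'],st['wrist_force'],st['moment'])
h=cv2.cvtColor(s['image'],cv2.COLOR_RGB2HSV)
m=cv2.inRange(h,np.array([12,70,90]),np.array([30,255,255]));k=np.zeros_like(m);k[210:275,360:410]=m[210:275,360:410]
w=onz(s,np.argwhere(k>0)[:,::-1],51)[:,:2]; print(np.percentile(w[:,0],[90,95,98,100]),w[(w[:,0]>535)&(w[:,0]<575)][:,1].min(),w[(w[:,0]>535)&(w[:,0]<575)][:,1].max())
save(s,'s7.png',(345,190,430,290),6)
E
```

```text
[514.53836996 243.18419961  40.52175729] [-4.72663254 -2.63667825  8.98771798] [-0.40599584  1.01596638  0.02192067]
[591.11117673 592.18271817 593.2227647  596.56041529] 212.5822785030867 271.11986147718403
```

View pics/s7.png

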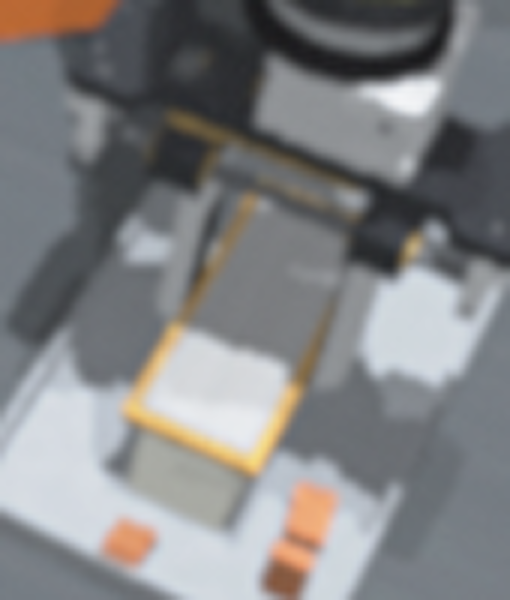

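The plate sits flush on the bed with 9 N of contact, and its far edge at (195,440) lines up with the bed's end. Releasing gently.

jog_arm --commands '[{"dx": 0,"dy": 0,"dz": -0.01,"ax": 0,"ay": 0,"az": 0,"gripper": 0.6},{"dx": 0,"dy": 0,"dz": 0,"ax": 0,"ay": 0,"az": 0,"gripper": 0.5},{"dx": 0,"dy": 0,"dz": 0,"ax": 0,"ay": 0,"az": 0,"gripper": 0.3},{"dx": 0,"dy": 0,"dz": 0,"ax": 0,"ay": 0,"az": 0,"gripper": 0.2},{"dx": 0,"dy": 0,"dz": 0,"ax": 0,"ay": 0,"az": 0,"gripper": 0.1},{"dx": 0,"dy": 0,"dz": 0,"ax": 0,"ay": 0,"az": 0,"gripper": 0},{"dx": 0,"dy": 0,"dz": 0,"ax": 0,"ay": 0,"az": 0,"gripper": 0}]' --squeeze 10

```text
clock: 31.7
eef_pos: [514.5, 243.2, 40.2]
eef_rot: [3.142, 0.0, -0.031]
wrist_force: [1.6, -0.3, 0.3]
finger_gap: 93.5
finger_force: 0.0
```

jog_arm --commands '[{"dx": 0,"dy": 0,"dz": -0.3,"ax": 0,"ay": 0,"az": 0,"gripper": 0},{"dx": 0,"dy": 0,"dz": -0.8,"ax": 0,"ay": 0,"az": 0,"gripper": 0},{"dx": 0,"dy": 0,"dz": -1,"ax": 0,"ay": 0,"az": 0,"gripper": 0},{"dx": 0,"dy": 0,"dz": -1,"ax": 0,"ay": 0,"az": 0,"gripper": 0},{"dx": 0,"dy": 0,"dz": -1,"ax": 0,"ay": 0,"az": 0,"gripper": 0},{"dx": -1,"dy": 0.5,"dz": 0,"ax": 0,"ay": 0,"az": 0,"gripper": 0},{"dx": -1,"dy": 1,"dz": 0,"ax": 0,"ay": 0,"az": 0,"gripper": 0},{"dx": 0,"dy": 1,"dz": 0,"ax": 0,"ay": 0,"az": 0,"gripper": 0},{"dx": 0,"dy": 1,"dz": 0,"ax": 0,"ay": 0,"az": 0,"gripper": 0},{"dx": 0,"dy": 1,"dz": 0,"ax": 0,"ay": 0,"az": 0,"gripper": 0}]'

```text
clock: 32.95
eef_pos: [428.7, 64.6, 205.2]
eef_rot: [-3.141, -0.001, -0.031]
wrist_force: [0.6, -0.2, -0.3]
finger_gap: 94.1
finger_force: 0.0
```

jog_arm --commands '[{"dx": 0,"dy": 1,"dz": 0,"ax": 0,"ay": 0,"az": 0,"gripper": 0},{"dx": 0,"dy": 1,"dz": 0,"ax": 0,"ay": 0,"az": 0,"gripper": 0},{"dx": 0,"dy": 1,"dz": 0,"ax": 0,"ay": 0,"az": 0,"gripper": 0},{"dx": 0,"dy": 0,"dz": 0,"ax": 0,"ay": 0,"az": 0,"gripper": 0}]'

```text
clock: 33.45
eef_pos: [425.1, -55.9, 205.0]
eef_rot: [3.141, -0.001, -0.034]
wrist_force: [-0.5, 1.0, 0.5]
finger_gap: 93.7
finger_force: 0.0
```

```bash
python3 - <<'E'
from m import *
s=cam('scene');c=cam('top');st=manip.read_state();print(st['clock'],st['eef_pos'])
def pl(cc,b):
    h=cv2.cvtColor(cc['image'],cv2.COLOR_RGB2HSV); m=cv2.inRange(h,np.array([12,70,90]),np.array([32,255,255]));k=np.zeros_like(m);k[b[1]:b[3],b[0]:b[2]]=m[b[1]:b[3],b[0]:b[2]]
    return max(cv2.findContours(k,0,cv2.CHAIN_APPROX_NONE)[0],key=cv2.contourArea)
print('top plate',rect(c,pl(c,(130,160,172,240)),51))
print('top pan',rect(c,blob(c,[95,0,145],[115,28,255],(180,245,290,390))[0],15))
print('scene plate',rect(s,pl(s,(355,205,415,275)),51))
a=s['image'][130:315,230:445];b=c['image'][150:255,115:195]
f=lambda i,k:cv2.resize(i,None,fx=k,fy=k,interpolation=cv2.INTER_CUBIC)
C=np.zeros((480,790,3),np.uint8);A=f(a,2.1);B=f(b,4.0);C[:A.shape[0],:A.shape[1]]=A;C[:B.shape[0],460:460+B.shape[1]]=B
cv2.imwrite('pics/s8.png',C[:,:,::-1])
E
```

```text
33.55 [425.22474508 -54.11609302 204.73538974]
top plate [515.5, 240.4, 148.2, 55.7, -1.2]
top pan [516.4, 244.1, 242.9, 154.0, -1.6]
scene plate [515.8, 243.3, 153.3, 55.7, -1.0]
```

View pics/s8.png

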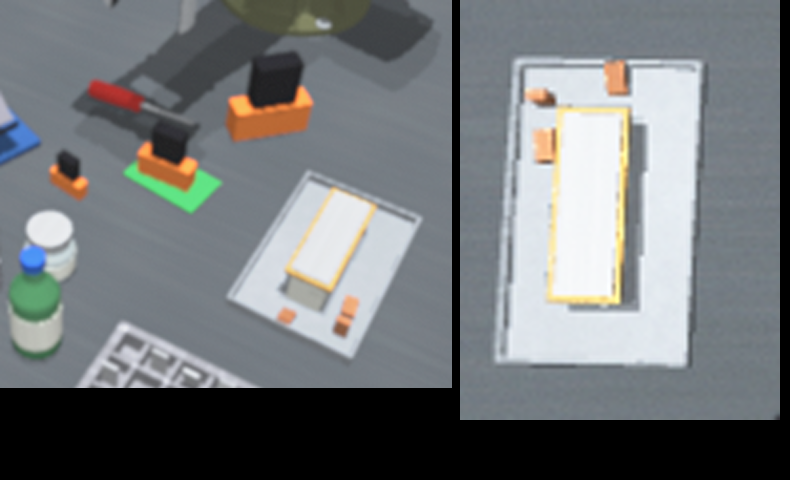

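```bash
python3 - <<'E'
from m import *
for n,b in (('top',(130,160,172,240)),('scene',(355,205,415,275))):
    c=cam(n); h=cv2.cvtColor(c['image'],cv2.COLOR_RGB2HSV).astype(int)
    m=np.zeros(h.shape[:2],np.uint8); sub=h[b[1]:b[3],b[0]:b[2]]
    br=(sub[...,0]>10)&(sub[...,0]<33)&(sub[...,1]>45)&(sub[...,2]>90); m[b[1]:b[3],b[0]:b[2]]=br*255
    cs,hi=cv2.findContours(m,cv2.RETR_CCOMP,cv2.CHAIN_APPROX_NONE)
    ins=[k for k,q in zip(cs,hi[0]) if q[3]>=0]
    if ins: 
        k=max(ins,key=cv2.contourArea);print(n,'face',rect(c,k,52),k[:,0].mean(0))
    # bed via original picture, same style
    d={k:v for k,v in np.load(n+'0.npz').items()}
    h=cv2.cvtColor(d['image'],cv2.COLOR_RGB2HSV)
    m=cv2.inRange(h,np.array([0,0,232]),np.array([180,9,255]))|cv2.inRange(h,np.array([3,60,80]),np.array([25,255,255]))
    q=np.zeros_like(m);q[b[1]:b[3]+5,b[0]:b[2]]=m[b[1]:b[3]+5,b[0]:b[2]];q=cv2.morphologyEx(q,cv2.MORPH_OPEN,np.ones((3,3)))
    k=max(cv2.findContours(q,0,1)[0],key=cv2.contourArea);M=cv2.moments(k);print(n,'bed',rect(d,k,45),onz(d,[[M['m10']/M['m00'],M['m01']/M['m00']]],45))
E
```

```text
top face [516.8, 241.9, 145.1, 52.7, -1.3] [146.37190083 200.69421488]
top bed [516.2, 243.9, 149.1, 42.0, -1.6] [[514.09732031 243.83200965  45.        ]]
scene bed [513.7, 243.5, 151.6, 42.7, -1.8] [[518.89859745 243.03346023  45.        ]]
```

```bash
python3 -c "
from cell import job
print(job.sign_off())"
```

```text
the job is handed in; nothing more can be done
None
```

The job is handed in at about 34 s: the three chips are in the pan, the scraper stands upright on its mat, and the plate lies face up on the bed, square to within about 1° and centred to about 2 mm by the cameras; two chips fell stacked against the bed's end, so I used the scraper to knock them down and push one back inside the pan wall.

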